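# Load and start a circuit-board test fixture

### The job

Test the circuit board: push it along its guide rails until it is fully home against the back stop, then lower the hinged cover gently all the way down onto its stops. Only then swing the latch arm fully over the closed cover, and after that press the start button right down and let it go. Leave everything else on the desk and on the fixture where it is.

Things in the scene. Friction and masses are not known exactly. Their poses are not given: they have to be found in the camera images.
- fixture: Test fixture fixed to the desk: grey base 300 (x) by 340 (y) by 40 mm high. Origin: centre of its underside; z up; the board slides towards its +y. Fixture coordinates below are in mm in this frame. Deck at z = 40. Two guide rails along y, 12 mm high, inner faces at x = -57 and 57, y = -165 to 100. Back stop: bar, near face at y = 100. Rubber cover stops at x = +-77, y = -55.
- hinge (a point): Point on the cover's hinge line, which runs along the fixture's x; at (0, 125, 70) on the fixture, fixed.
- board_center (a point): Centre (half-way up) of the circuit board's black carrier plate, 110 (x) by 140 (y) by 10 mm, lying square on the deck between the rails (2 mm play each side), with a green board and parts up to 22 mm above the deck; 0.15 to 0.31 kg, slides freely. Push its plain near (-y) edge, 70 mm from this point. Home against the back stop, this point is at fixture y = 30.
- cover (a joint): Cover angle, rad: 0 = down on its stops, 1.57 = upright, 1.9 = farthest back. Stiff friction hinge: it stays at any angle and takes about 1 to 8 N at the free edge to move. Under its free edge a lip 100 mm wide reaches 24 mm below the inner face (fixture y = -75 to -63 when closed): a board not pushed in blocks it.
- cover_edge (a point): Middle of the cover's free edge, on the outer face (up when closed; away from the loading side when upright). The cover: aluminium frame with a clear window, 170 mm wide (x), 200 mm from hinge to free edge, 12 mm thick, about 0.45 kg; closed, it covers fixture y = -75 to 125 and its flat outer face is at z = 82.
- latch (a joint): Angle of the latch arm about its upright pivot at (-115, -45) on the fixture, rad: 0 = open, arm pointing to the fixture's -y; grows anticlockwise seen from above; 1.571 = fully over, its end stop, arm pointing to +x across the cover. It stays where it is left; about 1 to 2 N at the knob moves it. Flat steel arm 85 mm long, 18 mm wide, from z = 88 to 96 mm.
- latch_knob (a point): Middle of the exposed upright black knob near the end of the latch arm: 20 mm diameter, 75 mm from the pivot, from z = 96 to 134 mm; this point is at z = 114.
- start (a joint): Start button travel, m: 0 = up, 0.006 = fully down; springs back, 5 N when fully down.
- start_top (a point): Centre of the top of the start button, a 32 mm grey round button in a black housing on the deck of the fixture at x = -118, y = 80; pressed straight down.
- heatsink: Aluminium finned heat sink, 40 by 80 by 28 mm, lying loose on the deck on the +x side of the fixture; origin at its underside. Leave it.
- driver: Screwdriver, 190 mm long, lying on the desk just off the -y end of the fixture. Leave it.
- tape: Roll of tape, 90 mm diameter, 24 mm high, lying on the desk off the +y end of the fixture. Leave it.
- meter: Yellow and black hand multimeter, 85 by 170 by 37 mm, on the desk to the right. Leave it.
- mug: White mug, 80 mm diameter, 95 mm high, on the desk to the left. Leave it.
- mouse: Black computer mouse, 110 by 62 by 26 mm, on the desk to the left. Leave it.
- spool: Metal wire spool, 64 mm diameter, 50 mm high, on the desk to the right. Leave it.
Things that resemble listed ones, but are neither listed nor needed, are in the scene too. Leave any red or yellow look-alike of the part that bears board_center alone.

How it is judged:
On the way, in this order (a step that is already met when the one before it is completed fails the run):
1. the board is pushed home against the back stop (within 5 mm) with the cover still open (y of board_center in the frame of fixture above 0.025 m and value of joint cover above 0.5 rad), for 0.2 s.
2. the cover is down on its stops (within 0.04 rad) (value of joint cover below 0.04 rad and y of board_center in the frame of fixture above 0.025 m), for 0.2 s.
3. the latch arm is swung over the cover (beyond 1.4 rad) (value of joint latch above 1.4 rad and value of joint cover below 0.04 rad), for 0.2 s.
4. the start button is pressed down (beyond 4 mm) (value of joint start above 0.004 m and value of joint latch above 1.4 rad).
At the end, for the whole second after the job is handed in: The board is within 5 mm of home, the cover is down within 0.04 rad, the latch arm is beyond 1.4 rad over it, and the start button, having been pressed, is up again (less than 2 mm down) (all of step 3 and y of board_center in the frame of fixture above 0.025 m and value of joint start below 0.002 m); the robot touches nothing.
It fails at once if the cover is slammed: it comes down faster than 1 rad/s (0.2 m/s at its free edge) over the last 0.25 rad (value of joint cover below 0.25 rad and velocity of joint cover below -1 rad/s).
It fails at once if the latch arm is swung over (beyond 0.8 rad) while the cover is not down (value of joint latch above 0.8 rad and value of joint cover above 0.1 rad).
It fails at once if the start button is pressed before the latch is over (value of joint start above 0.004 m and value of joint latch below 1.3 rad).
It fails at once if another thing on the desk or fixture is moved by more than 25 mm (distance of any of heatsink, driver, tape, meter, mug, mouse, spool from where it was at the start of the episode above 0.025 m).
It also fails if it takes over 66 s, if anything falls off the work surface, if the arm or the gripper's body presses on something with over 40 N, if the wrist force passes 120 N, or if a joint passes its speed limit or range.

### The arm

A 6-joint arm with a two-finger parallel gripper is mounted at the origin on the work surface. World frame = base frame: x ahead of the robot, y to its left, z up, the work surface at z = 0. Lengths are in m, angles in rad, forces in N, time in s.
With the tool pointing down it reaches from about 0.3 to 0.85 m from the base axis. Payload 4.2 kg.
Tool frame: the origin (TCP) lies midway between the tips of the shut fingers; the grasp point (between the pads) lies grasp_offset behind it (grasp_offset is the distance from the TCP to the grasp point, in m); z points along the fingers, y is the line along which they close (so a half turn about z gives the same grasp; the last joint's range is limited). The gripper opens to 91 mm and grips with 3 to 60 N. Pads are 32 mm wide; open, the fingers measure 118 mm over their backs; the gripper's body (76 mm by 178 mm) begins 60 mm behind the grasp point.
Start: joints at [-1.174, 0.32, 1.565, -0, 1.257, -0.02], TCP at [0.233, -0.526, 0.214] pointing down, gripper open.
Joint ranges: [-3.11, 3.11], [-0.84, 2.01], [0.21, 2.61], [-1.34, 4.49], [0.05, 2.63], [-2.56, 2.56]. Speed limits (rad/s): [2.57, 2.57, 3.14, 3.14, 3.14, 3.14].

### API

Orientations are given as a 3x3 rotation matrix whose columns are the frame's x, y, z axes.
In Python, from plant import * gives the robot as it stands.
- The arm moves only by the tool drive_tool, never from a script. Its argument "deltas" is a list of rows, each an object of numbers: "hand": the closure, from -1 (fully open) to 1 (shut), so that 0 is half open; "tx", "ty", "tz": the shift along the tool's x, y, z in units of 40 mm (1.0 is 40 mm); "twist": the turn about the tool's z in units of 5 degrees (1.0 is 5 degrees). A call has 1 to 10 rows; each row is the pose to reach, as a shift and turn from the pose commanded when the call began, along the tool's axes at that moment; what a row does not reach only later rows make up. A row lasts 1/10 s, in which the tool goes at most 50 mm and 8.59 degrees, less where a joint would pass 70% of its speed; a pose out of reach is approached as far as the arm can. A call with a gripper value outside its range is refused whole. The fingers move at their own pace and stop on an object; "grip_force" is the grip in N (left out, the last holds). Time passes only in rows, so rows that repeat a pose let the fingers close. It gives the time, the measured TCP pose, the force, the opening and the grip force at its end, in the units of the state.
- get_state(): the state, without advancing time (a new reading comes with each control period).
- read_camera(name): name is "side" or "top"; returns the picture (480x640x3 uint8, red, green, blue); there is no depth.
- get_calibration(name): a dict with "mtx" (3x3 intrinsics, pixels), "k1" (the pictures are not rectified: a ray, as slopes to the right and down, at radius r is drawn at 1 + k1 r^2 times it, then the intrinsics apply), "camera_from_world" (4x4, takes a point from world to camera coordinates). Camera axes: x right, y down, z forward; pixel columns grow to the right and rows downward; lengths in m; the calibration is good to about 2 mm. A picture is of the moment at which its call begins. get_calibration takes no time and is no camera call.
- finish_job(): hands the job in; it is judged then, once.
The state is a dict: "clock": time; "joints": joint angles; "qd": joint speeds; "joint_torque": joint torques, N m; "position": TCP position; "eef_rot": TCP orientation; "force": force on the tool from outside, world axes, zero at the start; "moment": the same for the moment, N m; "grip_width": opening from 0.0 (shut) to 1.0 (fully open); "finger_force": force on a finger pad.
Only numpy, scipy, OpenCV 4.12 (cv2) and the standard library are available. Lean on these libraries where they do the work, as an engineer would, in place of code of your own. Each camera call takes 0.05 s, during which the arm holds its last target. There are 200 camera calls.

## Working session

There is one attempt and no reset: what is moved stays moved. The work goes in short steps, Python scripts to look and compute and a tool call to move; the robot and the scene stay as the last step left them, time stands still between calls to the robot, and variables do not carry over. Pictures are saved under pics/ and viewed, at most 10 in all, crops included, and the job is handed in when it is done.

Besides the shell and the picture viewer there is one more tool, called after "Request:" as name([rows], argument=value, ...), one row to a line, values as JSON. drive_tool: Moves the arm, as the interface text tells. Its arguments: {"type":"object","properties":{"deltas":{"type":"array","items":{"type":"object","properties":{"hand":{"type":"number"},"tx":{"type":"number"},"ty":{"type":"number"},"tz":{"type":"number"},"twist":{"type":"number"}}}},"grip_force":{"type":"number"}},"required":["deltas"]}

```bash
mkdir -p pics; ls
python3 - <<'E'
from plant import *
import cv2
for n in("top","side"):
    cv2.imwrite(f"pics/{n}0.png",read_camera(n)[:,:,::-1]); c=get_calibration(n);print(n,c)
s=get_state();print(s)
E
```

```text
pics
top {'mtx': array([[618.2547476 ,   0.        , 314.41202562],
       [  0.        , 618.2547476 , 237.51380586],
       [  0.        ,   0.        ,   1.        ]]), 'k1': 0.01844936263743018, 'camera_from_world': array([[ 0.01572146, -0.9997145 ,  0.01799342, -0.04897585],
       [-0.99552692, -0.01732724, -0.09287587,  0.51066579],
       [ 0.09316113, -0.01645279, -0.9955151 ,  1.78169438],
       [ 0.        ,  0.        ,  0.        ,  1.        ]])}
side {'mtx': array([[612.30149504,   0.        , 315.51871113],
       [  0.        , 612.30149504, 230.26972996],
       [  0.        ,   0.        ,   1.        ]]), 'k1': 0.05885326692967869, 'camera_from_world': array([[-0.87937149, -0.47610667,  0.00531287,  0.40171221],
       [-0.35121341,  0.64107811, -0.6823987 ,  0.25929723],
       [ 0.32148861, -0.60194791, -0.73096086,  1.80918066],
       [ 0.        ,  0.        ,  0.        ,  1.        ]])}
{'clock': 0.1, 'joints': array([-1.17402423e+00,  3.20205401e-01,  1.56553097e+00,  1.28267753e-06,
        1.25741976e+00, -2.00237038e-02]), 'qd': array([-0.00127914, -0.00105092, -0.00262758, -0.00117249,  0.00069773,
        0.00030806]), 'joint_torque': array([ 2.50730828e-06, -4.13334274e+01, -2.32510114e+01,  7.28705549e-02,
        4.21198178e-02, -5.60488650e-05]), 'position': array([ 0.23259348, -0.5253647 ,  0.21322745]), 'eef_rot': array([[ 9.14390968e-01,  4.04831810e-01, -6.03070094e-04],
       [ 4.04832258e-01, -9.14389831e-01,  1.44248802e-03],
       [ 3.25238747e-05, -1.56314024e-03, -9.99998778e-01]]), 'force': array([ 0.43144891, -0.20688946,  0.20000105]), 'moment': array([ 0.03070951, -0.00417393,  0.06241573]), 'finger_force': 0.0, 'grip_width': 1.0020246682069038}
```

View pics/top0.png

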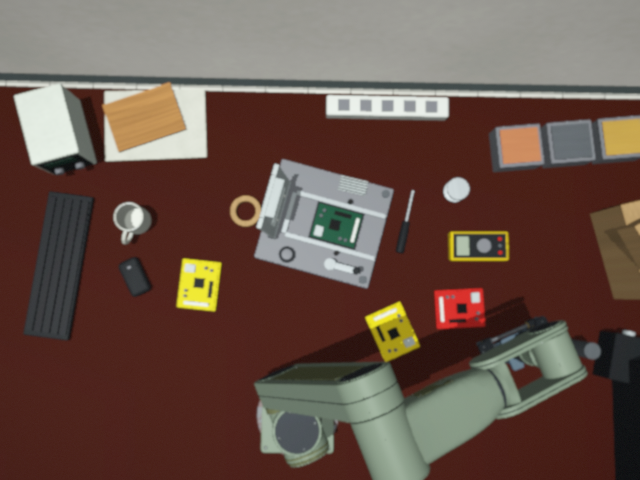

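View pics/side0.png

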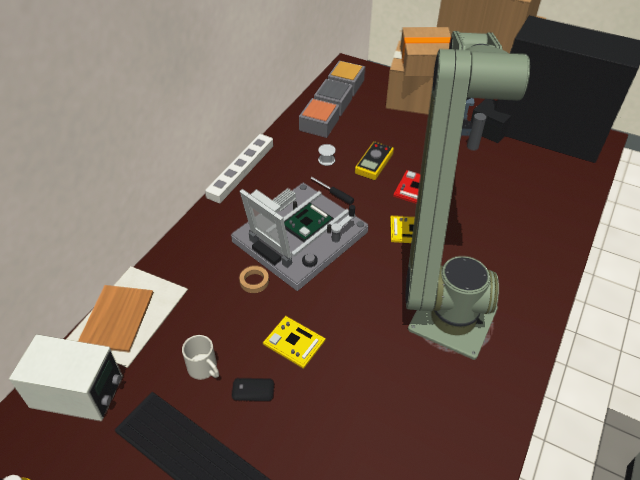

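The top view shows the fixture at about (325,222), with its +y to the left. Possible boards are green in the rails (336,225), yellow (199,285), yellow (392,331) and red (460,308). I choose the green one, which is on a black carrier between the rails, and check it in a close crop.

Run:
```python
import cv2
a=cv2.imread("pics/top0.png")[150:300,240:420];b=cv2.imread("pics/side0.png")[170:300,220:380]
cv2.imwrite("pics/c1.png",cv2.resize(a,(720,600),interpolation=cv2.INTER_CUBIC))
cv2.imwrite("pics/c2.png",cv2.resize(b,(720,585),interpolation=cv2.INTER_CUBIC))
```

```text
(no output)
```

View pics/c1.png

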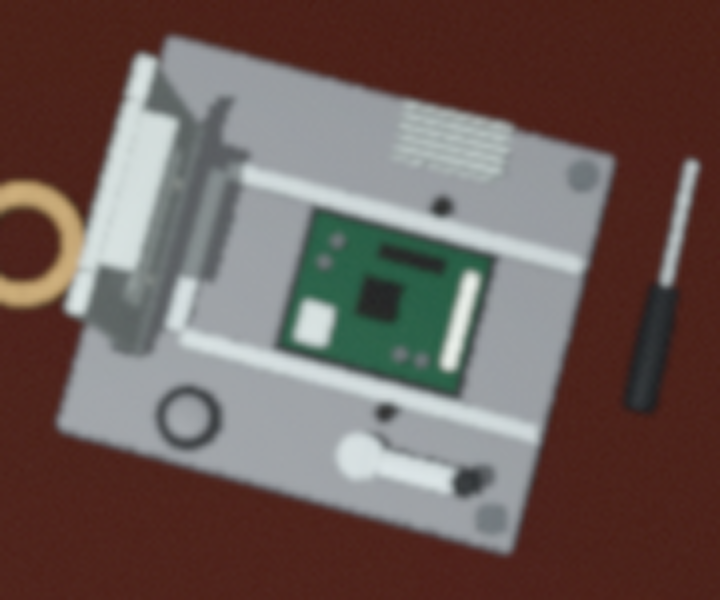

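View pics/c2.png

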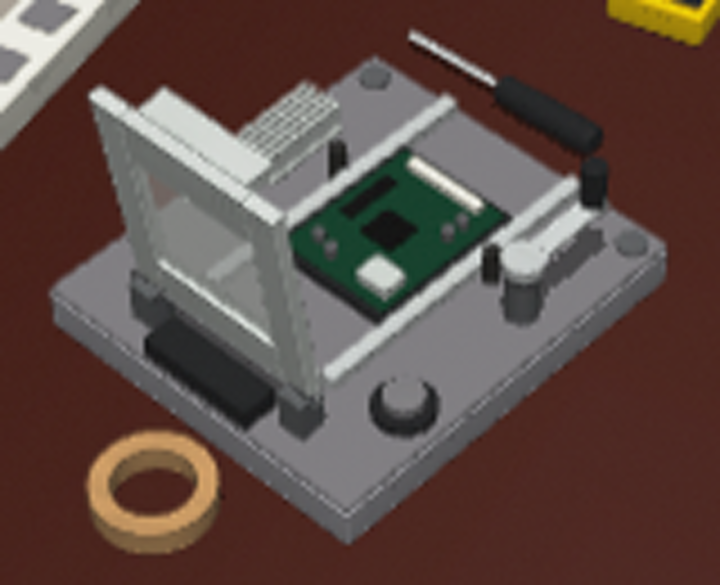

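Crop 1 shows the green board on its black carrier between the white rails, with its near edge from (495,258) to (462,395). The latch is open with its knob at (467,482), the button is at (188,417) and the cover is upright at the left. Crop 2 confirms this: cover outer top edge (95,95) to (275,222), knob top (594,163), button top (405,385). Next I fit the fixture pose from the deck corners.

```bash
cat > h.py <<'E'
import numpy as np
from scipy.optimize import least_squares
from plant import *
C={n:get_calibration(n) for n in("top","side")}
def proj(n,P):
    c=C[n];P=np.atleast_2d(P);q=P@c["camera_from_world"][:3,:3].T+c["camera_from_world"][:3,3]
    s=q[:,:2]/q[:,2:];s=s*(1+c["k1"]*(s**2).sum(1,keepdims=True));return s@c["mtx"][:2,:2].T+c["mtx"][:2,2]
def cr(n,p):
    p=np.atleast_2d(p).astype(float)
    return (p+.5)/4-.5+[240,150] if n=="top" else (p+.5)/4.5-.5+[220,170]
def F(p,q):
    c,s=np.cos(p[2]),np.sin(p[2]);q=np.atleast_2d(q)/1000
    return q@np.array([[c,-s,0],[s,c,0],[0,0,1]]).T+[p[0],p[1],0]
E
cat > fit.py <<'E'
from h import *
K=[[150,170,40],[150,-170,40],[-150,-170,40],[-150,170,40]]
T=cr("top",[[167,36],[615,157],[510,554],[57,430]]);S=cr("side",[[52,295],[375,58],[665,250],[348,518]])
f=lambda p:np.r_[(proj("top",F(p,K))-T).ravel(),(proj("side",F(p,K))-S).ravel()]
r=least_squares(f,[.5,0,-.2]);p=r.x;print("fix",p,np.round(r.fun,1));np.save("fix.npy",p)
def pt(g,obs):
    r=least_squares(lambda q:np.concatenate([(proj(n,F(p,g(q)))-cr(n,o)).ravel() for n,o in obs]),[1.]);return r.x,np.round(r.fun,1)
print("board y edges",[pt(lambda q:[[55,100*q[0],10+40],[-55,100*q[0],50]],[("top",o)]) for o in([[495,258],[462,395]],[[315,208],[280,348]])])
print("latch",pt(lambda q:[-115+75*np.sin(q[0]),-45-75*np.cos(q[0]),134],[("top",[467,482]),("side",[594,163])]))
print("button z/100",pt(lambda q:[-118,80,100*q[0]],[("side",[405,385]),("top",[188,417])]))
def cov(q):
    a=q[0];r=200;o=12
    y=125-r*np.cos(a)+o*np.sin(a);z=70+r*np.sin(a)+o*np.cos(a);return [[85,y,z],[-85,y,z]]
for o in([("side",[[95,95],[275,222]])],[("top",[[142,55],[68,308]])]):print("cover",pt(cov,o))
E
python3 fit.py
```

```text
fix [ 0.55171821 -0.06636489 -0.24934732] [-0.4  0.3 -0.2  0.5 -0.   0.7 -0.8  0.6 -1.4 -1.3 -0.7 -0.6  1.  -1.1
 -0.3 -0.8]
board y edges [(array([-1.05116097]), array([ 0.4,  0.1, -1.1,  2.5])), (array([0.30030823]), array([ 0.3,  0.4, -0.9,  1.9]))]
latch (array([0.03379387]), array([ 0. ,  0.2, -0.4,  0.2]))
button z/100 (array([0.70719981]), array([-0.3, -0. , -0.7,  0.7]))
cover (array([1.68304076]), array([-0.9, -0.4,  0.4, -0.1]))
cover (array([1.68903941]), array([-0.6,  1.2, -0.2,  1.9]))
```

```bash
cat >> h.py <<'E'
def go(x,y,z,rel=0.):
    """deltas to fixture point (mm), tool x turned rel deg (ccw from above) from fixture x"""
    p=np.load("fix.npy");s=get_state();R=s["eef_rot"];w=F(p,[x,y,z])[0]
    d=R.T@(w-s["position"])/.04
    a=np.degrees(p[2]-np.arctan2(R[1,0],R[0,0]))+rel;a=(a+180)%360-180
    loc=(np.r_[s["position"][:2]]-p[:2]);c,t=np.cos(p[2]),np.sin(p[2])
    print("go",(x,y,z),"t",np.round(d,3),"twist",round(-a/5,3),"| now fix mm",np.round([1e3*(c*loc[0]+t*loc[1]),1e3*(-t*loc[0]+c*loc[1]),1e3*s["position"][2]],1),"clock",round(s["clock"],2),"F",np.round(s["force"],1))
E
python3 -c "
from h import *
go(0,-152,110);go(0,-152,45)
try: print(grasp_offset)
except Exception as e: print(e)"
```

```text
go (0, -152, 110) t [ 9.592 -4.271  2.588] twist 7.633 | now fix mm [-196.  -523.6  213.2] clock 0.1 F [ 0.4 -0.2  0.2]
go (0, -152, 45) t [ 9.592 -4.269  4.213] twist 7.633 | now fix mm [-196.  -523.6  213.2] clock 0.1 F [ 0.4 -0.2  0.2]
0.0188
```

Request:
drive_tool([
  {"tx": 4.8, "ty": -2.14, "tz": 0, "twist": 3.8, "hand": 1},
  {"tx": 9.59, "ty": -4.27, "tz": 0, "twist": 7.63, "hand": 1},
  {"tx": 9.59, "ty": -4.27, "tz": 0, "twist": 7.63, "hand": 1},
  {"tx": 9.59, "ty": -4.27, "tz": 0, "twist": 7.63, "hand": 1},
  {"tx": 9.59, "ty": -4.27, "tz": 0, "twist": 7.63, "hand": 1},
  {"tx": 9.59, "ty": -4.27, "tz": 0, "twist": 7.63, "hand": 1},
  {"tx": 9.59, "ty": -4.27, "tz": 0, "twist": 7.63, "hand": 1},
  {"tx": 9.59, "ty": -4.27, "tz": 0, "twist": 7.63, "hand": 1},
  {"tx": 9.59, "ty": -4.27, "tz": 1.2, "twist": 7.63, "hand": 1},
  {"tx": 9.59, "ty": -4.27, "tz": 2.5, "twist": 7.63, "hand": 1},
], grip_force=10)

```text
clock: 1.1
position: [0.5179, -0.2129, 0.1245]
eef_rot: [[0.97, -0.243, 0.007], [-0.243, -0.97, -0.002], [0.007, 0.0, -1.0]]
force: [0.4, -1.1, -1.7]
grip_width: 0.155
finger_force: 0.0
```

```bash
python3 -c "
from h import *
go(0,-152,45);print(get_state()['grip_width'])"
```

```text
go (0, -152, 45) t [-0.098  0.039  1.987] twist 0.05 | now fix mm [   3.3 -150.4  124.5] clock 1.1 F [ 0.4 -1.1 -1.7]
0.15511091624905768
```

Request:
drive_tool([
  {"tz": 0.6, "hand": 1},
  {"tz": 1.2, "hand": 1},
  {"tz": 1.7, "hand": 1},
  {"tz": 1.7, "hand": 1},
  {"tz": 1.7, "hand": 1},
])

```text
schema error: expected keys hand, tx, ty, tz, twist
```

```bash
python3 -c "
from h import *
go(0,-60,45)"
```

```text
go (0, -60, 45) t [-0.088 -2.261  1.986] twist 0.05 | now fix mm [   3.3 -150.4  124.5] clock 1.1 F [ 0.4 -1.1 -1.7]
```

Request:
drive_tool([
  {"tx": 0, "ty": 0, "tz": 0.6, "twist": 0, "hand": 1},
  {"tx": 0, "ty": 0, "tz": 1.2, "twist": 0, "hand": 1},
  {"tx": 0, "ty": 0, "tz": 1.7, "twist": 0, "hand": 1},
  {"tx": 0, "ty": 0, "tz": 1.7, "twist": 0, "hand": 1},
  {"tx": 0, "ty": 0, "tz": 1.7, "twist": 0, "hand": 1},
])

```text
clock: 1.6
position: [0.5138, -0.215, 0.0557]
eef_rot: [[0.969, -0.247, -0.0], [-0.247, -0.969, 0.0], [-0.001, -0.0, -1.0]]
force: [0.1, 0.4, -0.1]
grip_width: 0.004
finger_force: 0.0
```

```bash
python3 -c "
from h import *
go(0,-60,45)"
```

```text
go (0, -60, 45) t [ 2.000e-03 -2.335e+00  2.670e-01] twist 0.003 | now fix mm [  -0.  -153.4   55.7] clock 1.6 F [ 0.1  0.4 -0.1]
```

Request:
drive_tool([
  {"tx": 0, "ty": 0, "tz": 0.25, "twist": 0, "hand": 1},
  {"tx": 0, "ty": -0.4, "tz": 0.25, "twist": 0, "hand": 1},
  {"tx": 0, "ty": -0.7, "tz": 0.25, "twist": 0, "hand": 1},
  {"tx": 0, "ty": -1.0, "tz": 0.25, "twist": 0, "hand": 1},
  {"tx": 0, "ty": -1.25, "tz": 0.25, "twist": 0, "hand": 1},
  {"tx": 0, "ty": -1.5, "tz": 0.25, "twist": 0, "hand": 1},
  {"tx": 0, "ty": -1.75, "tz": 0.25, "twist": 0, "hand": 1},
  {"tx": 0, "ty": -2.0, "tz": 0.25, "twist": 0, "hand": 1},
  {"tx": 0, "ty": -2.15, "tz": 0.25, "twist": 0, "hand": 1},
  {"tx": 0, "ty": -2.25, "tz": 0.25, "twist": 0, "hand": 1},
])

```text
clock: 2.6
position: [0.5364, -0.1275, 0.046]
eef_rot: [[0.969, -0.246, 0.001], [-0.246, -0.969, -0.001], [0.001, 0.001, -1.0]]
force: [-0.4, -4.1, 4.4]
grip_width: 0.007
finger_force: 2.3
```

```bash
python3 -c "
from h import *
go(0,-54,45)"
```

```text
go (0, -54, 45) t [-0.005 -0.225  0.025] twist 0.011 | now fix mm [  0.2 -63.   46. ] clock 2.6 F [-0.4 -4.1  4.4]
```

Request:
drive_tool([
  {"tx": 0, "ty": -0.07, "tz": 0, "twist": 0, "hand": 1},
  {"tx": 0, "ty": -0.14, "tz": 0, "twist": 0, "hand": 1},
  {"tx": 0, "ty": -0.2, "tz": 0, "twist": 0, "hand": 1},
  {"tx": 0, "ty": -0.2, "tz": 0, "twist": 0, "hand": 1},
])

```text
clock: 3.0
position: [0.5382, -0.12, 0.0459]
eef_rot: [[0.969, -0.247, 0.001], [-0.247, -0.969, -0.0], [0.001, -0.0, -1.0]]
force: [-0.6, -2.9, 4.8]
grip_width: 0.004
finger_force: 2.5
```

```bash
python3 -c "
from h import *
go(0,-50,45)"
```

```text
go (0, -50, 45) t [-0.004 -0.133  0.023] twist 0.001 | now fix mm [  0.2 -55.3  45.9] clock 3.0 F [-0.6 -2.9  4.8]
```

Still sliding at about 3 N, so I continue in small steps until it stops.

Request:
drive_tool([
  {"tx": 0, "ty": -0.05, "tz": 0, "twist": 0, "hand": 1},
  {"tx": 0, "ty": -0.1, "tz": 0, "twist": 0, "hand": 1},
  {"tx": 0, "ty": -0.15, "tz": 0, "twist": 0, "hand": 1},
  {"tx": 0, "ty": -0.15, "tz": 0, "twist": 0, "hand": 1},
])

```text
clock: 3.4
position: [0.5397, -0.1144, 0.0459]
eef_rot: [[0.969, -0.247, 0.001], [-0.247, -0.969, -0.0], [0.001, 0.0, -1.0]]
force: [-0.5, -3.1, 4.6]
grip_width: 0.006
finger_force: 2.9
```

Run:
```python
from h import *
import cv2
go(0,-50,45)
cv2.imwrite("pics/d.png",cv2.resize(np.hstack([read_camera("top")[150:290,240:400],read_camera("side")[160:300,220:380]])[:,:,::-1],(800,350),interpolation=cv2.INTER_CUBIC))
```

```text
go (0, -50, 45) t [-0.004  0.011  0.023] twist 0.002 | now fix mm [  0.2 -49.5  45.9] clock 3.4 F [-0.5 -3.1  4.6]
```

View pics/d.png

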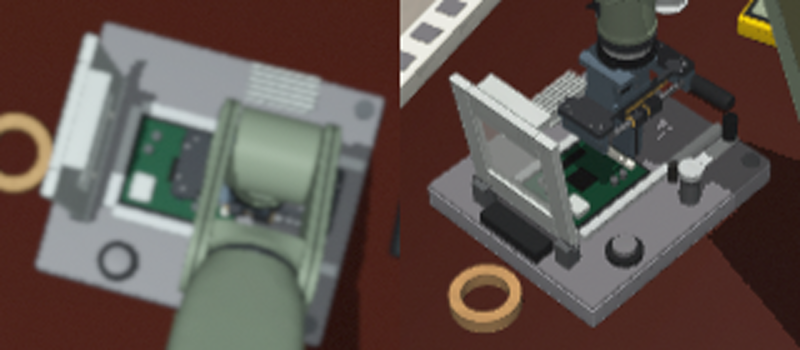

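The board's far edge (left half, about (130,150)) is now close to the back stop, and the latch, heat sink and tape are in place. The force hasn't risen yet, so I keep going.

Request:
drive_tool([
  {"tx": 0, "ty": -0.05, "tz": 0, "twist": 0, "hand": 1},
  {"tx": 0, "ty": -0.1, "tz": 0, "twist": 0, "hand": 1},
  {"tx": 0, "ty": -0.1, "tz": 0, "twist": 0, "hand": 1},
])

```text
clock: 3.8
position: [0.5399, -0.1141, 0.046]
eef_rot: [[0.97, -0.244, -0.001], [-0.244, -0.97, -0.007], [0.001, 0.007, -1.0]]
force: [-4.0, -15.2, 5.8]
grip_width: 0.006
finger_force: 8.5
```

```bash
python3 -c "
from h import *
go(0,-50,45)"
```

```text
go (0, -50, 45) t [-0.007  0.021  0.025] twist 0.038 | now fix mm [  0.3 -49.2  46. ] clock 3.8 F [ -4.  -15.2   5.8]
```

Stalled at 15 N against the stop, so the board is home. I back off, lift, and pass over the cover.

Request:
drive_tool([
  {"tx": 0, "ty": 0.5, "tz": 0, "twist": 0, "hand": 1},
  {"tx": 0, "ty": 0.5, "tz": 0, "twist": 0, "hand": 1},
  {"tx": 0, "ty": 0.5, "tz": -1.2, "twist": 0, "hand": 1},
  {"tx": 0, "ty": 0.5, "tz": -2.4, "twist": 0, "hand": 1},
  {"tx": 0, "ty": 0.5, "tz": -3.6, "twist": 0, "hand": 1},
  {"tx": 0, "ty": 0.5, "tz": -4.8, "twist": 0, "hand": 1},
  {"tx": 0, "ty": 0.5, "tz": -6.0, "twist": 0, "hand": 1},
  {"tx": 0, "ty": 0.5, "tz": -7.2, "twist": 0, "hand": 1},
  {"tx": 0, "ty": 0.5, "tz": -7.2, "twist": 0, "hand": 1},
  {"tx": 0, "ty": 0.5, "tz": -7.2, "twist": 0, "hand": 1},
])

```text
clock: 4.8
position: [0.5358, -0.1286, 0.334]
eef_rot: [[0.969, -0.246, 0.001], [-0.246, -0.969, 0.001], [0.001, -0.001, -1.0]]
force: [-0.7, -0.4, -0.4]
grip_width: 0.004
finger_force: 0.0
```

```bash
python3 -c "
from h import *
go(0,205,340)"
```

```text
go (0, 205, 340) t [ 0.009 -6.733 -0.142] twist 0.01 | now fix mm [-1.00e-01 -6.43e+01  3.34e+02] clock 4.8 F [-0.7 -0.4 -0.4]
```

Request:
drive_tool([
  {"tx": 0, "ty": -1.2, "tz": -0.2, "twist": 0, "hand": 1},
  {"tx": 0, "ty": -2.4, "tz": -0.2, "twist": 0, "hand": 1},
  {"tx": 0, "ty": -3.6, "tz": -0.2, "twist": 0, "hand": 1},
  {"tx": 0, "ty": -4.8, "tz": -0.2, "twist": 0, "hand": 1},
  {"tx": 0, "ty": -6.0, "tz": -0.2, "twist": 0, "hand": 1},
  {"tx": 0, "ty": -6.75, "tz": -0.2, "twist": 0, "hand": 1},
  {"tx": 0, "ty": -6.75, "tz": -0.2, "twist": 0, "hand": 1},
  {"tx": 0, "ty": -6.75, "tz": 0.7, "twist": 0, "hand": 1},
  {"tx": 0, "ty": -6.75, "tz": 1.8, "twist": 0, "hand": 1},
  {"tx": 0, "ty": -6.75, "tz": 2.0, "twist": 0, "hand": 1},
])

```text
clock: 5.8
position: [0.5977, 0.1308, 0.2463]
eef_rot: [[0.969, -0.247, -0.015], [-0.247, -0.969, -0.003], [-0.014, 0.006, -1.0]]
force: [0.4, 0.9, -0.6]
grip_width: 0.005
finger_force: 0.0
```

```bash
python3 -c "
from h import *
h=10;r=182
for a in [1.68,1.57,1.4,1.25,1.1,.95,.8,.65,.5,.4,.3,.2,.1,0.02]:
  y=125-r*np.cos(a)+12*np.sin(a)+h;z=70+r*np.sin(a)+12*np.cos(a);print(a,round(y,1),round(z,1))
go(0,175,250)"
```

```text
1.68 166.8 249.6
1.57 146.9 252.0
1.4 115.9 251.4
1.25 89.0 246.5
1.1 63.1 237.6
0.95 38.9 225.0
0.8 16.8 208.9
0.65 -2.6 189.7
0.5 -19.0 167.8
0.4 -28.0 151.9
0.3 -35.3 135.2
0.2 -41.0 117.9
0.1 -44.9 100.1
0.02 -46.7 85.6
go (0, 175, 250) t [ 0.1    0.687 -0.09 ] twist -0.002 | now fix mm [ -4.1 202.4 246.3] clock 5.8 F [ 0.4  0.9 -0.6]
```

Request:
drive_tool([
  {"tx": 0.1, "ty": 0.35, "tz": -0.05, "twist": 0, "hand": 1},
  {"tx": 0.1, "ty": 0.7, "tz": -0.05, "twist": 0, "hand": 1},
  {"tx": 0.1, "ty": 0.9, "tz": -0.07, "twist": 0, "hand": 1},
  {"tx": 0.1, "ty": 1.1, "tz": -0.1, "twist": 0, "hand": 1},
  {"tx": 0.1, "ty": 1.3, "tz": -0.12, "twist": 0, "hand": 1},
  {"tx": 0.1, "ty": 1.5, "tz": -0.15, "twist": 0, "hand": 1},
  {"tx": 0.1, "ty": 1.7, "tz": -0.15, "twist": 0, "hand": 1},
  {"tx": 0.1, "ty": 1.9, "tz": -0.15, "twist": 0, "hand": 1},
  {"tx": 0.1, "ty": 2.1, "tz": -0.13, "twist": 0, "hand": 1},
  {"tx": 0.1, "ty": 2.2, "tz": -0.12, "twist": 0, "hand": 1},
])

```text
clock: 6.8
position: [0.584, 0.0449, 0.2589]
eef_rot: [[0.969, -0.247, 0.0], [-0.247, -0.969, -0.0], [0.001, 0.0, -1.0]]
force: [1.8, 3.6, 3.8]
grip_width: 0.007
finger_force: 2.2
```

Run:
```python
from h import *
import cv2
for a,b in [(89,246.5),(63,237.6),(39,225),(17,209)]: go(0,a,b)
```

```text
go (0, 89, 246.5) t [-0.095  0.67   0.31 ] twist -0.003 | now fix mm [  3.8 115.8 258.9] clock 6.8 F [1.8 3.6 3.8]
go (0, 63, 237.6) t [-0.095  1.32   0.533] twist -0.003 | now fix mm [  3.8 115.8 258.9] clock 6.8 F [1.8 3.6 3.8]
go (0, 39, 225) t [-0.095  1.92   0.848] twist -0.003 | now fix mm [  3.8 115.8 258.9] clock 6.8 F [1.8 3.6 3.8]
go (0, 17, 209) t [-0.095  2.47   1.248] twist -0.003 | now fix mm [  3.8 115.8 258.9] clock 6.8 F [1.8 3.6 3.8]
```

Request:
drive_tool([
  {"tx": -0.05, "ty": 0.2, "tz": 0.15, "twist": 0, "hand": 1},
  {"tx": -0.1, "ty": 0.45, "tz": 0.27, "twist": 0, "hand": 1},
  {"tx": -0.1, "ty": 0.7, "tz": 0.34, "twist": 0, "hand": 1},
  {"tx": -0.1, "ty": 0.92, "tz": 0.4, "twist": 0, "hand": 1},
  {"tx": -0.1, "ty": 1.13, "tz": 0.47, "twist": 0, "hand": 1},
  {"tx": -0.1, "ty": 1.33, "tz": 0.55, "twist": 0, "hand": 1},
  {"tx": -0.1, "ty": 1.53, "tz": 0.64, "twist": 0, "hand": 1},
  {"tx": -0.1, "ty": 1.73, "tz": 0.75, "twist": 0, "hand": 1},
  {"tx": -0.1, "ty": 1.92, "tz": 0.86, "twist": 0, "hand": 1},
  {"tx": -0.1, "ty": 2.1, "tz": 0.98, "twist": 0, "hand": 1},
])

```text
clock: 7.8
position: [0.5592, -0.0356, 0.2189]
eef_rot: [[0.969, -0.246, -0.0], [-0.246, -0.969, -0.001], [-0.0, 0.001, -1.0]]
force: [-1.1, 3.1, 4.6]
grip_width: 0.001
finger_force: 1.9
```

Run:
```python
from h import *
for a,b in [(17,209),(-2.6,190),(-19,168),(-28,152),(-35,135),(-41,118)]: go(0,a,b)
```

```text
go (0, 17, 209) t [0.008 0.367 0.248] twist 0.004 | now fix mm [ -0.3  31.7 218.9] clock 7.8 F [-1.1  3.1  4.6]
go (0, -2.6, 190) t [0.008 0.857 0.724] twist 0.004 | now fix mm [ -0.3  31.7 218.9] clock 7.8 F [-1.1  3.1  4.6]
go (0, -19, 168) t [0.008 1.266 1.274] twist 0.004 | now fix mm [ -0.3  31.7 218.9] clock 7.8 F [-1.1  3.1  4.6]
go (0, -28, 152) t [0.008 1.491 1.674] twist 0.004 | now fix mm [ -0.3  31.7 218.9] clock 7.8 F [-1.1  3.1  4.6]
go (0, -35, 135) t [0.008 1.666 2.099] twist 0.004 | now fix mm [ -0.3  31.7 218.9] clock 7.8 F [-1.1  3.1  4.6]
go (0, -41, 118) t [0.008 1.816 2.525] twist 0.004 | now fix mm [ -0.3  31.7 218.9] clock 7.8 F [-1.1  3.1  4.6]
```

Request:
drive_tool([
  {"tx": 0, "ty": 0.18, "tz": 0.12, "twist": 0, "hand": 1},
  {"tx": 0, "ty": 0.37, "tz": 0.25, "twist": 0, "hand": 1},
  {"tx": 0, "ty": 0.53, "tz": 0.4, "twist": 0, "hand": 1},
  {"tx": 0, "ty": 0.7, "tz": 0.56, "twist": 0, "hand": 1},
  {"tx": 0, "ty": 0.86, "tz": 0.72, "twist": 0, "hand": 1},
  {"tx": 0, "ty": 1.0, "tz": 0.9, "twist": 0, "hand": 1},
  {"tx": 0, "ty": 1.14, "tz": 1.08, "twist": 0, "hand": 1},
  {"tx": 0, "ty": 1.27, "tz": 1.27, "twist": 0, "hand": 1},
  {"tx": 0, "ty": 1.38, "tz": 1.47, "twist": 0, "hand": 1},
  {"tx": 0, "ty": 1.49, "tz": 1.67, "twist": 0, "hand": 1},
])

```text
clock: 8.8
position: [0.5451, -0.0933, 0.1519]
eef_rot: [[0.969, -0.246, 0.001], [-0.246, -0.969, -0.001], [0.001, 0.001, -1.0]]
force: [-0.6, -0.6, 2.7]
grip_width: 0.006
finger_force: 1.5
```

Run:
```python
from h import *
for a,b in [(-35,135),(-41,118),(-45,100),(-46.7,85.6),(-46.7,81)]: go(0,a,b)
```

```text
go (0, -35, 135) t [-0.007  0.181  0.423] twist 0.005 | now fix mm [  0.2 -27.7 151.9] clock 8.8 F [-0.6 -0.6  2.7]
go (0, -41, 118) t [-0.007  0.331  0.848] twist 0.005 | now fix mm [  0.2 -27.7 151.9] clock 8.8 F [-0.6 -0.6  2.7]
go (0, -45, 100) t [-0.008  0.431  1.298] twist 0.005 | now fix mm [  0.2 -27.7 151.9] clock 8.8 F [-0.6 -0.6  2.7]
go (0, -46.7, 85.6) t [-0.008  0.473  1.658] twist 0.005 | now fix mm [  0.2 -27.7 151.9] clock 8.8 F [-0.6 -0.6  2.7]
go (0, -46.7, 81) t [-0.008  0.473  1.773] twist 0.005 | now fix mm [  0.2 -27.7 151.9] clock 8.8 F [-0.6 -0.6  2.7]
```

Next stretch slowly, about 5 mm per row.

Request:
drive_tool([
  {"tx": 0, "ty": 0.07, "tz": 0.15, "twist": 0, "hand": 1},
  {"tx": 0, "ty": 0.13, "tz": 0.3, "twist": 0, "hand": 1},
  {"tx": 0, "ty": 0.18, "tz": 0.43, "twist": 0, "hand": 1},
  {"tx": 0, "ty": 0.23, "tz": 0.56, "twist": 0, "hand": 1},
  {"tx": 0, "ty": 0.28, "tz": 0.69, "twist": 0, "hand": 1},
  {"tx": 0, "ty": 0.32, "tz": 0.82, "twist": 0, "hand": 1},
  {"tx": 0, "ty": 0.36, "tz": 0.94, "twist": 0, "hand": 1},
  {"tx": 0, "ty": 0.39, "tz": 1.06, "twist": 0, "hand": 1},
  {"tx": 0, "ty": 0.41, "tz": 1.18, "twist": 0, "hand": 1},
  {"tx": 0, "ty": 0.43, "tz": 1.3, "twist": 0, "hand": 1},
])

```text
clock: 9.8
position: [0.541, -0.1093, 0.1002]
eef_rot: [[0.969, -0.246, 0.001], [-0.246, -0.969, -0.0], [0.001, 0.0, -1.0]]
force: [1.1, -1.6, 2.3]
grip_width: 0.003
finger_force: 1.3
```

Request:
drive_tool([
  {"tx": 0, "ty": 0, "tz": 0.1, "twist": 0, "hand": 1},
  {"tx": 0, "ty": 0.02, "tz": 0.18, "twist": 0, "hand": 1},
  {"tx": 0, "ty": 0.03, "tz": 0.26, "twist": 0, "hand": 1},
  {"tx": 0, "ty": 0.04, "tz": 0.34, "twist": 0, "hand": 1},
  {"tx": 0, "ty": 0.04, "tz": 0.4, "twist": 0, "hand": 1},
])

```text
clock: 10.3
position: [0.5403, -0.1107, 0.0842]
eef_rot: [[0.969, -0.246, -0.0], [-0.246, -0.969, -0.0], [-0.0, 0.0, -1.0]]
force: [0.0, -0.6, 2.7]
grip_width: 0.004
finger_force: 1.2
```

Run:
```python
from h import *
go(0,-46.7,81)
```

```text
go (0, -46.7, 81) t [0.004 0.023 0.08 ] twist 0.003 | now fix mm [ -0.2 -45.8  84.2] clock 10.3 F [ 0.  -0.6  2.7]
```

Request:
drive_tool([
  {"tx": 0, "ty": 0, "tz": 0.04, "twist": 0, "hand": 1},
  {"tx": 0, "ty": 0, "tz": 0.08, "twist": 0, "hand": 1},
  {"tx": 0, "ty": 0, "tz": 0.11, "twist": 0, "hand": 1},
  {"tx": 0, "ty": 0, "tz": 0.11, "twist": 0, "hand": 1},
])

```text
clock: 10.7
position: [0.5403, -0.1108, 0.0822]
eef_rot: [[0.969, -0.246, 0.001], [-0.246, -0.969, -0.001], [0.001, 0.0, -1.0]]
force: [-2.9, 0.7, 15.6]
grip_width: 0.003
finger_force: 7.6
```

The cover is on its stops: contact at z = 82.2 with 16 N. Next, lift, open and turn towards the knob.

Request:
drive_tool([
  {"tx": 0, "ty": 0, "tz": -1.2, "twist": 0, "hand": 1},
  {"tx": 0, "ty": 0, "tz": -2.4, "twist": 0, "hand": 1},
  {"tx": 0, "ty": 0, "tz": -2.6, "twist": -1.7, "hand": 0},
  {"tx": 0, "ty": 0, "tz": -2.6, "twist": -3.4, "hand": -0.5},
  {"tx": -0.4, "ty": 0.2, "tz": -2.6, "twist": -5.1, "hand": -0.5},
  {"tx": -1.0, "ty": 0.6, "tz": -2.6, "twist": -6.8, "hand": -0.5},
  {"tx": -1.6, "ty": 1.0, "tz": -2.6, "twist": -8.5, "hand": -0.5},
  {"tx": -2.2, "ty": 1.4, "tz": -2.6, "twist": -10.2, "hand": -0.5},
  {"tx": -2.8, "ty": 1.85, "tz": -2.6, "twist": -11.9, "hand": -0.5},
  {"tx": -2.8, "ty": 1.85, "tz": -2.6, "twist": -13.6, "hand": -0.5},
])

```text
clock: 11.7
position: [0.4093, -0.1548, 0.1833]
eef_rot: [[0.588, 0.809, -0.005], [0.809, -0.588, 0.001], [-0.002, -0.004, -1.0]]
force: [-0.5, -1.1, 0.7]
grip_width: 0.676
finger_force: 0.0
```

Run:
```python
from h import *
import cv2
go(-112.5,-120,103,90)
cv2.imwrite("pics/e.png",cv2.resize(read_camera("side")[150:310,220:400][:,:,::-1],(675,600),interpolation=cv2.INTER_CUBIC))
```

```text
go (-112.5, -120, 103) t [0.058 0.086 2.008] twist -4.35 | now fix mm [-116.2 -120.9  183.3] clock 11.7 F [-0.5 -1.1  0.7]
```

View pics/e.png

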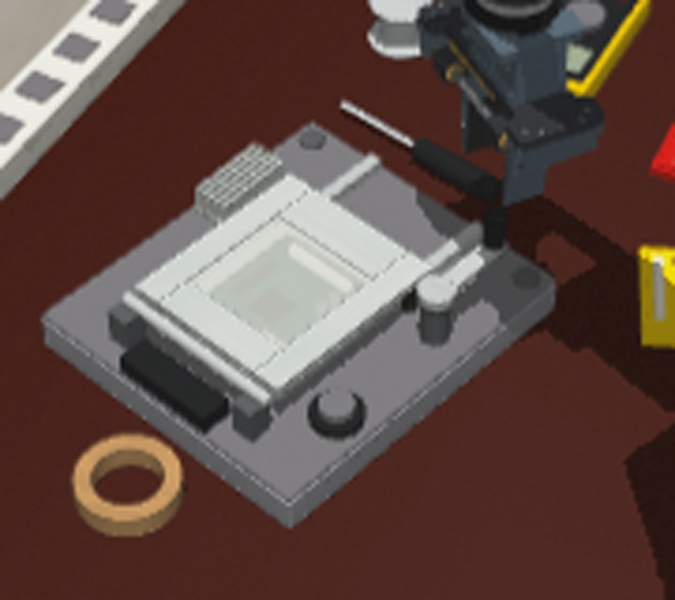

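The cover lies closed, the latch knob is at (494,225) under the open gripper, and the button at (337,400) is up. I finish the turn, descend and grip the knob lightly.

Request:
drive_tool([
  {"tx": 0.06, "ty": 0.08, "tz": 0, "twist": -1.5, "hand": -0.5},
  {"tx": 0.06, "ty": 0.08, "tz": 0, "twist": -3.0, "hand": -0.5},
  {"tx": 0.06, "ty": 0.08, "tz": 0, "twist": -4.4, "hand": -0.5},
  {"tx": 0.06, "ty": 0.08, "tz": 0.5, "twist": -4.4, "hand": -0.5},
  {"tx": 0.06, "ty": 0.08, "tz": 1.0, "twist": -4.4, "hand": -0.5},
  {"tx": 0.06, "ty": 0.08, "tz": 1.5, "twist": -4.4, "hand": -0.5},
  {"tx": 0.06, "ty": 0.08, "tz": 1.9, "twist": -4.4, "hand": -0.5},
  {"tx": 0.06, "ty": 0.08, "tz": 1.95, "twist": -4.4, "hand": -0.5},
  {"tx": 0.06, "ty": 0.08, "tz": 1.95, "twist": -4.4, "hand": 1},
  {"tx": 0.06, "ty": 0.08, "tz": 1.95, "twist": -4.4, "hand": 1},
], grip_force=6)

```text
clock: 12.75
position: [0.4181, -0.1549, 0.1067]
eef_rot: [[0.247, 0.969, 0.001], [0.969, -0.247, -0.0], [-0.0, 0.001, -1.0]]
force: [0.4, 0.2, 1.2]
grip_width: 0.605
finger_force: 0.0
```

Request:
drive_tool([
  {"tx": 0, "ty": 0, "tz": 0, "twist": 0, "hand": 1},
  {"tx": 0, "ty": 0, "tz": 0, "twist": 0, "hand": 1},
  {"tx": 0, "ty": 0, "tz": 0, "twist": 0, "hand": 1},
])

```text
clock: 13.05
position: [0.4177, -0.1549, 0.1065]
eef_rot: [[0.247, 0.969, 0.001], [0.969, -0.247, -0.0], [-0.0, 0.001, -1.0]]
force: [0.3, -0.7, 0.2]
grip_width: 0.341
finger_force: 0.0
```

Run:
```python
from h import *
print(get_state()["grip_width"]*91, get_state()["finger_force"])
for i in range(1,11):
    a=.034+i*.0785
    go(-115+75*np.sin(a),-45-75*np.cos(a),104,90+np.degrees(a-.034))
```

```text
31.033650793106684 0.0
go (np.float64(-106.58028659225286), np.float64(-119.52589097844724), 104) t [-0.018  0.035  0.063] twist -0.898 | now fix mm [-108.  -118.8  106.5] clock 13.05 F [ 0.3 -0.7  0.2]
go (np.float64(-100.76193965361169), np.float64(-118.63611639387703), 104) t [0.004 0.181 0.063] twist -1.798 | now fix mm [-108.  -118.8  106.5] clock 13.05 F [ 0.3 -0.7  0.2]
go (np.float64(-95.03128615605266), np.float64(-117.29281062054889), 104) t [0.038 0.324 0.063] twist -2.697 | now fix mm [-108.  -118.8  106.5] clock 13.05 F [ 0.3 -0.7  0.2]
go (np.float64(-89.42362168848499), np.float64(-115.50424719452201), 104) t [0.083 0.464 0.063] twist -3.597 | now fix mm [-108.  -118.8  106.5] clock 13.05 F [ 0.3 -0.7  0.2]
go (np.float64(-83.9734843397797), np.float64(-113.2814420321225), 104) t [0.138 0.6   0.063] twist -4.496 | now fix mm [-108.  -118.8  106.5] clock 13.05 F [ 0.3 -0.7  0.2]
go (np.float64(-78.71444197570298), np.float64(-110.6380855819651), 104) t [0.204 0.732 0.063] twist -5.396 | now fix mm [-108.  -118.8  106.5] clock 13.05 F [ 0.3 -0.7  0.2]
go (np.float64(-73.67888549153714), np.float64(-107.5904585043), 104) t [0.28  0.858 0.063] twist -6.295 | now fix mm [-108.  -118.8  106.5] clock 13.05 F [ 0.3 -0.7  0.2]
go (np.float64(-68.8978293137642), np.float64(-104.15733139702282), 104) t [0.366 0.977 0.064] twist -7.195 | now fix mm [-108.  -118.8  106.5] clock 13.05 F [ 0.3 -0.7  0.2]
go (np.float64(-64.40072037953965), np.float64(-100.35984918594401), 104) t [0.461 1.09  0.064] twist -8.095 | now fix mm [-108.  -118.8  106.5] clock 13.05 F [ 0.3 -0.7  0.2]
go (np.float64(-60.215256770467946), np.float64(-96.22140089136806), 104) t [0.565 1.194 0.064] twist -8.994 | now fix mm [-108.  -118.8  106.5] clock 13.05 F [ 0.3 -0.7  0.2]
```

Request:
drive_tool([
  {"tx": 0, "ty": -0.08, "tz": 0, "twist": 0, "hand": 1},
  {"tx": 0, "ty": -0.08, "tz": 0, "twist": 0, "hand": 1},
  {"tx": 0, "ty": -0.08, "tz": 0, "twist": 0, "hand": 1},
  {"tx": 0, "ty": -0.08, "tz": 0, "twist": 0, "hand": 1},
])

```text
clock: 13.45
position: [0.414, -0.1539, 0.1061]
eef_rot: [[0.246, 0.969, -0.001], [0.969, -0.246, 0.0], [-0.0, -0.001, -1.0]]
force: [-1.8, 0.3, 2.7]
grip_width: 0.218
finger_force: 6.0
```

Run:
```python
from h import *
print(get_state()["grip_width"]*91, get_state()["finger_force"])
for i in range(2,11,2):
    a=.034+i*.0785
    go(-115+75*np.sin(a),-45-75*np.cos(a),106.5,90+np.degrees(a-.034))
```

```text
19.81278413356169 6.000299155712128
go (np.float64(-100.76193965361169), np.float64(-118.63611639387703), 106.5) t [ 0.004  0.277 -0.01 ] twist -1.794 | now fix mm [-111.8 -118.8  106.1] clock 13.45 F [-1.8  0.3  2.7]
go (np.float64(-89.42362168848499), np.float64(-115.50424719452201), 106.5) t [ 0.082  0.56  -0.01 ] twist -3.593 | now fix mm [-111.8 -118.8  106.1] clock 13.45 F [-1.8  0.3  2.7]
go (np.float64(-78.71444197570298), np.float64(-110.6380855819651), 106.5) t [ 0.204  0.828 -0.01 ] twist -5.392 | now fix mm [-111.8 -118.8  106.1] clock 13.45 F [-1.8  0.3  2.7]
go (np.float64(-68.8978293137642), np.float64(-104.15733139702282), 106.5) t [ 0.366  1.074 -0.011] twist -7.191 | now fix mm [-111.8 -118.8  106.1] clock 13.45 F [-1.8  0.3  2.7]
go (np.float64(-60.215256770467946), np.float64(-96.22140089136806), 106.5) t [ 0.564  1.291 -0.011] twist -8.991 | now fix mm [-111.8 -118.8  106.1] clock 13.45 F [-1.8  0.3  2.7]
```

The knob is gripped, with the opening at 19.8 mm against its 20 mm diameter. I swing the first half of the arc, turning with it.

Request:
drive_tool([
  {"tx": 0, "ty": 0.14, "tz": 0, "twist": -0.9, "hand": 1},
  {"tx": 0.01, "ty": 0.28, "tz": 0, "twist": -1.8, "hand": 1},
  {"tx": 0.04, "ty": 0.42, "tz": 0, "twist": -2.7, "hand": 1},
  {"tx": 0.08, "ty": 0.56, "tz": 0, "twist": -3.6, "hand": 1},
  {"tx": 0.14, "ty": 0.7, "tz": 0, "twist": -4.5, "hand": 1},
  {"tx": 0.2, "ty": 0.83, "tz": 0, "twist": -5.4, "hand": 1},
  {"tx": 0.28, "ty": 0.95, "tz": 0, "twist": -6.3, "hand": 1},
  {"tx": 0.37, "ty": 1.07, "tz": 0, "twist": -7.2, "hand": 1},
  {"tx": 0.46, "ty": 1.18, "tz": 0, "twist": -8.1, "hand": 1},
  {"tx": 0.56, "ty": 1.29, "tz": 0, "twist": -9.0, "hand": 1},
])

```text
clock: 14.45
position: [0.4696, -0.1447, 0.1061]
eef_rot: [[-0.514, 0.858, -0.001], [0.858, 0.514, 0.0], [0.001, -0.001, -1.0]]
force: [-1.3, 0.2, 2.9]
grip_width: 0.213
finger_force: 6.0
```

Run:
```python
from h import *
print(get_state()["grip_width"]*91, get_state()["finger_force"])
for a in (.9,1.1,1.3,1.45,1.57):
    go(-115+75*np.sin(a),-45-75*np.cos(a),106.5,90+np.degrees(a-.034))
```

```text
19.394277788739274 6.001311019062996
go (np.float64(-56.250481777938745), np.float64(-91.62074762029982), 106.5) t [ 0.009  0.152 -0.01 ] twist -0.882 | now fix mm [-60.3 -96.2 106.1] clock 14.45 F [-1.3  0.2  2.9]
go (np.float64(-48.15944799539234), np.float64(-79.0197091069183), 106.5) t [ 0.088  0.518 -0.01 ] twist -3.174 | now fix mm [-60.3 -96.2 106.1] clock 14.45 F [-1.3  0.2  2.9]
go (np.float64(-42.73313609371053), np.float64(-65.06241214684405), 106.5) t [ 0.237  0.861 -0.011] twist -5.466 | now fix mm [-60.3 -96.2 106.1] clock 14.45 F [-1.3  0.2  2.9]
go (np.float64(-40.54652567218086), np.float64(-54.037707702552495), 106.5) t [ 0.393  1.095 -0.011] twist -7.185 | now fix mm [-60.3 -96.2 106.1] clock 14.45 F [-1.3  0.2  2.9]
go (np.float64(-40.0000237801124), np.float64(-45.05972450330499), 106.5) t [ 0.541  1.264 -0.011] twist -8.56 | now fix mm [-60.3 -96.2 106.1] clock 14.45 F [-1.3  0.2  2.9]
```

Request:
drive_tool([
  {"tx": 0.01, "ty": 0.15, "tz": 0, "twist": -0.9, "hand": 1},
  {"tx": 0.03, "ty": 0.28, "tz": 0, "twist": -1.7, "hand": 1},
  {"tx": 0.06, "ty": 0.42, "tz": 0, "twist": -2.5, "hand": 1},
  {"tx": 0.1, "ty": 0.55, "tz": 0, "twist": -3.4, "hand": 1},
  {"tx": 0.16, "ty": 0.7, "tz": 0, "twist": -4.3, "hand": 1},
  {"tx": 0.22, "ty": 0.83, "tz": 0, "twist": -5.2, "hand": 1},
  {"tx": 0.3, "ty": 0.96, "tz": 0, "twist": -6.2, "hand": 1},
  {"tx": 0.39, "ty": 1.1, "tz": 0, "twist": -7.2, "hand": 1},
  {"tx": 0.46, "ty": 1.18, "tz": 0, "twist": -7.9, "hand": 1},
  {"tx": 0.53, "ty": 1.25, "tz": 0, "twist": -8.5, "hand": 1},
])

```text
clock: 15.45
position: [0.5017, -0.1012, 0.1061]
eef_rot: [[-0.958, 0.286, -0.001], [0.286, 0.958, -0.0], [0.001, -0.001, -1.0]]
force: [-3.0, -0.5, 2.7]
grip_width: 0.219
finger_force: 6.0
```

Request:
drive_tool([
  {"tx": 0, "ty": 0, "tz": 0, "twist": 0, "hand": 1},
  {"tx": 0, "ty": 0, "tz": 0, "twist": 0, "hand": 1},
])

```text
clock: 15.65
position: [0.5017, -0.1011, 0.1061]
eef_rot: [[-0.957, 0.29, -0.001], [0.29, 0.957, 0.0], [0.001, 0.0, -1.0]]
force: [-2.8, 0.7, 3.4]
grip_width: 0.218
finger_force: 6.0
```

Run:
```python
from h import *
print(get_state()["grip_width"]*91, get_state()["finger_force"])
go(-40,-45,106)
```

```text
19.868438009648344 6.000060886144638
go (-40, -45, 106) t [0.004 0.024 0.002] twist 35.491 | now fix mm [-39.9 -46.  106.1] clock 15.65 F [-2.8  0.7  3.4]
```

The latch is at about 1.56 rad. Release, lift, and move over the button with fingers shut.

Request:
drive_tool([
  {"tx": 0, "ty": 0, "tz": 0, "twist": 0, "hand": -0.3},
  {"tx": 0, "ty": 0, "tz": 0, "twist": 0, "hand": -0.3},
  {"tx": 0, "ty": 0, "tz": 0, "twist": 0, "hand": -0.3},
  {"tx": 0, "ty": 0, "tz": 0, "twist": 0, "hand": -0.3},
  {"tx": 0, "ty": 0, "tz": -1.0, "twist": 0, "hand": -0.3},
  {"tx": 0, "ty": 0, "tz": -2.0, "twist": 0, "hand": -0.3},
  {"tx": 0.6, "ty": 1.0, "tz": -2.0, "twist": 0, "hand": 1},
  {"tx": 1.2, "ty": 2.0, "tz": -2.0, "twist": 0, "hand": 1},
  {"tx": 1.95, "ty": 3.1, "tz": -2.0, "twist": 0, "hand": 1},
  {"tx": 1.95, "ty": 3.1, "tz": -2.0, "twist": 0, "hand": 1},
])

```text
clock: 16.65
position: [0.4613, 0.044, 0.1861]
eef_rot: [[-0.959, 0.284, -0.001], [0.284, 0.959, 0.002], [0.001, 0.001, -1.0]]
force: [0.5, -0.2, -1.0]
grip_width: 0.331
finger_force: 0.0
```

Run:
```python
from h import *
import cv2
go(-118,80,80,180)
cv2.imwrite("pics/f.png",cv2.resize(read_camera("side")[150:310,220:400][:,:,::-1],(675,600),interpolation=cv2.INTER_CUBIC))
```

```text
go (-118, 80, 80) t [ 0.071 -0.123  2.654] twist -0.439 | now fix mm [-114.8   84.7  186.1] clock 16.65 F [ 0.5 -0.2 -1. ]
```

View pics/f.png

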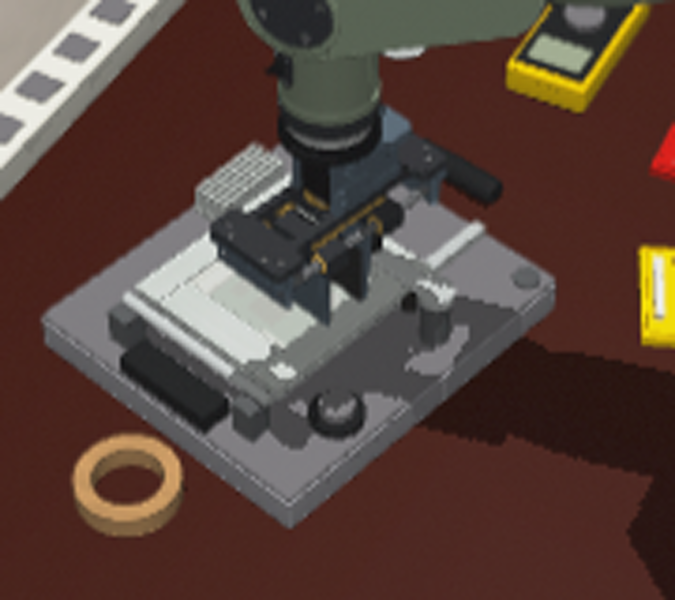

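The latch arm has left its open position (nothing on the -y side of the pivot at (435,290)), and the gripper is above the button at (337,405). Descend.

Request:
drive_tool([
  {"tx": 0.07, "ty": -0.12, "tz": 0, "twist": 0, "hand": 1},
  {"tx": 0.07, "ty": -0.12, "tz": 0, "twist": 0, "hand": 1},
  {"tx": 0.07, "ty": -0.12, "tz": 0.6, "twist": 0, "hand": 1},
  {"tx": 0.07, "ty": -0.12, "tz": 1.2, "twist": 0, "hand": 1},
  {"tx": 0.07, "ty": -0.12, "tz": 1.8, "twist": 0, "hand": 1},
  {"tx": 0.07, "ty": -0.12, "tz": 2.3, "twist": 0, "hand": 1},
  {"tx": 0.07, "ty": -0.12, "tz": 2.6, "twist": 0, "hand": 1},
  {"tx": 0.07, "ty": -0.12, "tz": 2.6, "twist": 0, "hand": 1},
])

```text
clock: 17.5
position: [0.4582, 0.0347, 0.0804]
eef_rot: [[-0.957, 0.291, -0.004], [0.291, 0.957, -0.0], [0.004, -0.002, -1.0]]
force: [-0.2, 0.3, -1.2]
grip_width: 0.003
finger_force: 0.0
```

Run:
```python
from h import *
go(-118,80,65,180)
```

```text
go (-118, 80, 65) t [0.066 0.125 0.386] twist -0.526 | now fix mm [-115.6   74.9   80.4] clock 17.5 F [-0.2  0.3 -1.2]
```

Request:
drive_tool([
  {"tx": 0.06, "ty": 0.11, "tz": 0, "twist": 0, "hand": 1},
  {"tx": 0.06, "ty": 0.11, "tz": 0.1, "twist": 0, "hand": 1},
  {"tx": 0.06, "ty": 0.11, "tz": 0.2, "twist": 0, "hand": 1},
  {"tx": 0.06, "ty": 0.11, "tz": 0.28, "twist": 0, "hand": 1},
  {"tx": 0.06, "ty": 0.11, "tz": 0.34, "twist": 0, "hand": 1},
  {"tx": 0.06, "ty": 0.11, "tz": 0.38, "twist": 0, "hand": 1},
])

```text
clock: 18.1
position: [0.4581, 0.0411, 0.0667]
eef_rot: [[-0.958, 0.288, -0.0], [0.288, 0.958, -0.0], [0.0, -0.0, -1.0]]
force: [0.1, 0.7, -0.4]
grip_width: 0.004
finger_force: 0.0
```

No contact yet at z = 67 mm, so I go on slowly.

Request:
drive_tool([
  {"tx": 0, "ty": 0, "tz": 0.06, "twist": 0, "hand": 1},
  {"tx": 0, "ty": 0, "tz": 0.12, "twist": 0, "hand": 1},
  {"tx": 0, "ty": 0, "tz": 0.12, "twist": 0, "hand": 1},
])

```text
clock: 18.4
position: [0.4582, 0.0411, 0.0619]
eef_rot: [[-0.958, 0.288, -0.0], [0.288, 0.958, -0.0], [0.0, -0.0, -1.0]]
force: [-0.8, -0.2, 1.8]
grip_width: 0.006
finger_force: 0.8
```

Run:
```python
from h import *
go(-118,80,62,180)
```

```text
go (-118, 80, 62) t [ 0.019 -0.028 -0.002] twist -0.496 | now fix mm [-117.2   81.1   61.9] clock 18.4 F [-0.8 -0.2  1.8]
```

Contact with the spring. Press to the bottom.

Request:
drive_tool([
  {"tx": 0, "ty": 0, "tz": 0.06, "twist": 0, "hand": 1},
  {"tx": 0, "ty": 0, "tz": 0.11, "twist": 0, "hand": 1},
  {"tx": 0, "ty": 0, "tz": 0.15, "twist": 0, "hand": 1},
  {"tx": 0, "ty": 0, "tz": 0.15, "twist": 0, "hand": 1},
])

```text
clock: 18.8
position: [0.4583, 0.0411, 0.0563]
eef_rot: [[-0.957, 0.289, 0.0], [0.289, 0.957, -0.0], [-0.0, 0.0, -1.0]]
force: [-1.1, -0.4, 4.1]
grip_width: 0.006
finger_force: 2.4
```

Request:
drive_tool([
  {"tx": 0, "ty": 0, "tz": 0.05, "twist": 0, "hand": 1},
  {"tx": 0, "ty": 0, "tz": 0.08, "twist": 0, "hand": 1},
  {"tx": 0, "ty": 0, "tz": 0.08, "twist": 0, "hand": 1},
])

```text
clock: 19.1
position: [0.4583, 0.0412, 0.0558]
eef_rot: [[-0.957, 0.289, 0.001], [0.289, 0.957, 0.0], [-0.001, 0.0, -1.0]]
force: [-7.2, -0.2, 29.9]
grip_width: 0.005
finger_force: 15.0
```

Bottomed out at 30 N. Release and retreat clear of the fixture.

Request:
drive_tool([
  {"tx": 0, "ty": 0, "tz": -0.3, "twist": 0, "hand": 1},
  {"tx": 0, "ty": 0, "tz": -1.3, "twist": 0, "hand": 1},
  {"tx": 0, "ty": 0, "tz": -2.5, "twist": 0, "hand": 1},
  {"tx": 0, "ty": 0, "tz": -3.7, "twist": 0, "hand": 1},
  {"tx": 1.0, "ty": 0, "tz": -4.0, "twist": 0, "hand": 1},
  {"tx": 2.0, "ty": 0, "tz": -4.0, "twist": 0, "hand": 1},
  {"tx": 2.5, "ty": 0, "tz": -4.0, "twist": 0, "hand": 1},
  {"tx": 2.5, "ty": 0, "tz": -4.0, "twist": 0, "hand": 1},
  {"tx": 2.5, "ty": 0, "tz": -4.0, "twist": 0, "hand": 1},
  {"tx": 2.5, "ty": 0, "tz": -4.0, "twist": 0, "hand": 1},
])

```text
clock: 20.1
position: [0.3635, 0.0699, 0.2128]
eef_rot: [[-0.957, 0.289, 0.001], [0.289, 0.957, -0.0], [-0.001, -0.0, -1.0]]
force: [1.0, -0.1, 0.5]
grip_width: 0.005
finger_force: 0.0
```

Run:
```python
from h import *
import cv2
cv2.imwrite("pics/g.png",cv2.resize(np.hstack([read_camera("top")[150:290,240:400],read_camera("side")[160:300,220:380]])[:,:,::-1],(800,350),interpolation=cv2.INTER_CUBIC))
```

```text
(no output)
```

View pics/g.png

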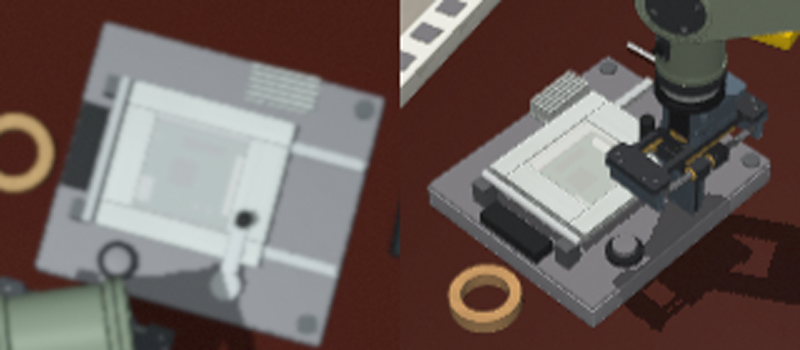

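The cover is down and the latch arm points across it, with its knob at (244,218) in the left half. The button is up, the heat sink and tape haven't moved, and the arm is clear. Handing in.

```bash
python3 -c "
from plant import *
print(finish_job())"
```

```text
the job is handed in; nothing more can be done
None
```

The job is handed in at about 20 s on the clock: board home, cover down, latch over, start button pressed and released, and the arm clear; no verdict was returned.

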